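# Fit the guard bar and hold the pasta roller's run dial at three

## Task

Run the bench pasta roller with its guard on: take the loose steel guard bar by its black grip, lay it across the machine so that it lies fully down in the forks of both side cheeks, and let go of it. Only then turn the red spring-return dial on the control box clockwise, past its first two clicks, to the third (the red mark), and finish while still holding it there, because it springs back to off when released. Leave the other things on the worktop where they are.

Things in the scene. Friction and masses are not known exactly. Their poses are not given: they have to be found in the camera images.
- roller: Bench-top pasta roller, fixed, 190 mm deep, 305 mm wide with its control box. Origin: on the worktop midway between its two steel cheeks; +x to the machine's back, +y (robot's left) to the control box. Cheeks: upright plates 14 mm thick, centred at y = +-95 mm. Between them rollers (tops at z = 98 mm) and hopper plates (up to 108 mm). Grey box: x -85 to 65, y 104 to 202, top z = 106 mm.
- roller_seat (a point): Midway between the slot bottoms of the two forks, 117 mm above the worktop; axes as roller. The seated bar has its origin here and lies along this y axis, either way round.
- fork_left (a point): Slot bottom of the fork on the left cheek (box side): at x 0, y 95, z 117 mm of the roller. The fork is a slot open upward, 16 mm wide along the roller's x, with rounded horns up to z = 135 mm, so the mouth widens to 30 mm.
- fork_right (a point): Slot bottom of the same fork on the right cheek: x 0, y -95, z 117 mm of the roller.
- guard_bar: Loose steel bar on the worktop, right of the machine, 0.25 to 0.45 kg: 258 mm long (its y), 12 mm wide (x), 14 mm high, same either way round. Origin: centre of its underside, z up. Black grip in the middle: 76 mm long (y), 18 wide (x), 14 to 42 mm above the underside. Black end caps (26 mm wide, 18 high, flush below) 113 to 129 mm from the middle hang outside the cheeks, 11 mm play.
- dial_grip (a point): Centre of the dial's red wing, on the vertical turning axis, 129 mm above the worktop; x -30, y 155 mm of the roller. Turns with the dial: its x runs along the wing to the pointer end, z up. Wing 56 mm long, 12 thick, 114 to 139 mm above the worktop; round black skirt below, 58 mm across, top at 114 mm. At rest the pointer is 0.6 rad anticlockwise (from above) of the roller's +x.
- dial (a joint): Angle of the dial in rad, growing clockwise seen from above; 0 = off, at rest. Clicks 1, 2, 3 at 0.4, 0.8 and 1.2 (ticks on the panel, the third red), end stop at 1.35. A spring pulls it back to 0 from everywhere: about 0.12 N m at 0, 0.19 N m at 1.2; each click adds about 0.07 N m on the way up.
- timer: Red and white kitchen timer, 67 mm across, 54 mm high, standing in front of the control box, to its left; bystander. Origin: centre of its underside.
- lemon: Lemon, 72 x 55 mm, lying in front of the machine, to its right; bystander.
- scraper: Dough scraper with a green handle, 88 x 152 x 22 mm, lying on the white board at the left; bystander.
- bowl: Empty red bowl, 106 mm across, 62 mm high, right of the bar; bystander. Origin: centre of its underside.

How it is judged (in metres and radians):
On the way, in this order (a step that is already met when the one before it is completed fails the run):
1. the guard bar lies at the bottom of both forks, let go by the fingers (x of guard_bar in the frame of roller_seat between -0.005 and 0.005 m and y of guard_bar in the frame of roller_seat between -0.013 and 0.013 m and z of guard_bar in the frame of roller_seat between -0.004 and 0.004 m and angle between the y axis of guard_bar and the y axis of roller_seat, either way round below 0.04 rad and angle between guard_bar's own z axis and vertical below 0.1 rad and contact force between the fingers and guard_bar below 0.3 N), for 0.2 s.
2. the dial is turned past clicks 1 and 2 to the third and held there by the fingers (value of joint dial above 1.08 rad and contact force between the fingers and roller above 1 N and x of guard_bar in the frame of roller_seat between -0.005 and 0.005 m and y of guard_bar in the frame of roller_seat between -0.013 and 0.013 m and z of guard_bar in the frame of roller_seat between -0.004 and 0.004 m and angle between the y axis of guard_bar and the y axis of roller_seat, either way round below 0.04 rad and angle between guard_bar's own z axis and vertical below 0.1 rad), for 0.5 s.
At the end, for the whole second after the job is handed in: The dial is still, held by the fingers (over 1 N) at its third click (over 1.08 rad; click at 1.2), and the bar, not touched by the fingers, lies in both forks: within 5 mm (x), 13 mm (y) and 4 mm (z) of the seat, turned under 0.04 rad from it, tilted under 0.1 rad (all of step 2 and contact force between the fingers and guard_bar below 0.3 N and velocity of joint dial between -0.2 and 0.2 rad/s); the arm keeps its last pose, push and grip.
It fails at once if the dial is turned (beyond 0.25 rad) while the guard bar is not in its forks (value of joint dial above 0.25 rad and not (x of guard_bar in the frame of roller_seat between -0.005 and 0.005 m and y of guard_bar in the frame of roller_seat between -0.013 and 0.013 m and z of guard_bar in the frame of roller_seat between -0.004 and 0.004 m and angle between the y axis of guard_bar and the y axis of roller_seat, either way round below 0.04 rad and angle between guard_bar's own z axis and vertical below 0.1 rad)).
It fails at once if a bystander is moved by more than 30 mm (distance of any of timer, lemon, scraper, bowl from where it was at the start of the episode above 0.03 m).
It also fails if it takes over 58 s, if anything falls off the work surface, if the arm or the gripper's body presses on something with over 40 N, if the wrist force passes 120 N, or if a joint passes its speed limit or range.

## Robot

A 6-joint arm with a two-finger parallel gripper is mounted at the origin on a cart in front of the work surface, level with it; the furniture and walls round the work are solid. World frame = base frame: x ahead of the robot, y to its left, z up, the work surface at z = 0. Lengths are in m, angles in degrees, forces in N, time in s.
With the tool pointing down it reaches from about 0.3 to 0.75 m from the base axis. Payload 8.5 kg.
Tool frame: the origin (TCP) lies midway between the tips of the shut fingers; the grasp point (between the pads) lies 19 mm behind it (env.tcp_to_grasp is the z of the grasp point in the tool frame, in m); z points along the fingers, y is the line along which they close (so a half turn about z gives the same grasp; the last joint's range is limited). The gripper opens to 85 mm and grips with 20 to 120 N. Pads are 22 mm wide; open, the fingers measure 114 mm over their backs; the gripper's body (76 mm by 85 mm) begins 54 mm behind the grasp point. The pads swing forward as they close: fully open they stand 13 mm farther back than shut.
Start: joints at [-79.83, 21.807, 74.336, -0, 83.858, -12.336], TCP at [0.211, -0.508, 0.231] pointing down, gripper open.
Joint ranges: [-178.18, 178.18], [-50.72, 133.34], [12.68, 142.11], [-81.47, 261.47], [9.98, 163.14], [-165.26, 165.26]. Speed limits (degrees/s): [136.94, 136.94, 180, 180, 180, 180].

## Interface

Orientations are given as a 3x3 rotation matrix whose columns are the frame's x, y, z axes.
In Python, from rig import env, imaging, job, models gives the robot as it stands. The module is installed in compiled form; this text tells all that it offers.
- The arm moves only by the tool jog_arm, never from a script. Its argument "plan" is text: rows parted by semicolons, each of 7 numbers parted by spaces: the turn, a rotation vector about the tool's x, y, z in degrees, then the shift along the tool's x, y, z in cm, then the closure in counts, from 0 (fully open) to 255 (shut). In form: rx ry rz x y z claw; .... A call has 1 to 10 rows; each row shifts and turns the commanded pose from where the row before left it, along the tool's axes as they then stand; what a row does not reach is not made up. A row lasts 1/12 s, in which the tool goes at most 41.7 mm and 7.16 degrees, less where a joint would pass 70% of its speed; a pose out of reach is approached as far as the arm can. A call with a gripper value outside its range is refused whole. The fingers move at their own pace and stop on an object; "grip_force" is the grip in N (left out, the last holds). Time passes only in rows, so rows that do not move let the fingers close. It gives the time, the measured TCP pose, the force, the opening and the grip force at its end, in the units of the state.
- env.observe(): the state, without advancing time (a new reading comes with each control period).
- imaging.get_image(name): name is "side" or "top"; returns a dict with "pixels" (400x640x3 uint8, red, green, blue), "depth" (400x640 float32, m along the optical axis (not along the pixel's ray), 0 where there is no reading), "fov_y" (degrees; the focal length in pixels is half the picture's height over the tangent of half this angle, whatever the lens; pixels are square), "cx", "cy" (the principal point, pixels), "distortion" ([k1, k2, p1, p2, k3] as OpenCV has them; the pictures are not rectified), "world_from_camera" (4x4, takes a point from camera to world coordinates). Camera axes: x right, y down, z forward; pixel columns grow to the right and rows downward; lengths in m; the calibration is good to about 2 mm. A picture is of the moment at which its call begins.
- job.close_job(): hands the job in; it is judged then, once.
Trained networks look in the newest picture that a camera, given by its name, has taken for a name from the list of things; names that differ only in an ending like _2 or _b are one class to them, and where a whole thing is asked for, a point or a joint stands for the part that bears it (a point fixed in the world has none). Each returns a list of dicts, best first, with "confidence" (0 to 1); they miss things now and then, are a little off and sometimes report something else, mostly with a low value. They report only what shows in the picture. A call takes as long as a camera call.
- models.outline_of(camera, query): "region" (400x640 bool, what is visible of it) and "bbox" ([centre column, centre row, width, height] in pixels, round what is visible of it).
- models.tip_of(camera, query): "at" ([column, row] in pixels: a listed point, or the origin of a listed thing).
The state is a dict: "time_s": time; "q": joint angles; "qvel": joint speeds; "joint_efforts": joint torques, N m; "position": TCP position; "tool_rot": TCP orientation; "ft_force": force on the tool from outside, world axes, zero at the start; "wrist_torque": the same for the moment, N m; "grip_width": finger opening in m; "gripper_force": force on a finger pad.
Only numpy, scipy, OpenCV 4.12 (cv2) and the standard library are available. Lean on these libraries where they do the work, as an engineer would, in place of code of your own. Each camera call takes 0.05 s, during which the arm holds its last target. There are 200 camera calls.

## Working session

There is one attempt and no reset: what is moved stays moved. The work goes in short steps, Python scripts to look and compute and a tool call to move; the robot and the scene stay as the last step left them, time stands still between calls to the robot, and variables do not carry over. Pictures are saved under pics/ and viewed, at most 11 in all, crops included, and the job is handed in when it is done.

Besides the shell and the picture viewer there is one more tool, called by a JSON object that holds its "api" and its "payload", one argument or row to a line. jog_arm: Moves the arm, as the interface text tells. Its arguments: {"type":"object","properties":{"plan":{"type":"string"},"grip_force":{"type":"number"}},"required":["plan"]}

```bash
mkdir -p pics; cat > h.py <<'E'
import numpy as np, cv2
from rig import env, imaging, job, models
def K(im):
    f=200/np.tan(np.radians(im["fov_y"])/2)
    return np.array([[f,0,im["cx"]],[0,f,im["cy"]],[0,0,1.]])
def ray(im,uv):
    p=cv2.undistortPoints(np.array(uv,float).reshape(-1,1,2),K(im),np.array(im["distortion"]))[:,0]
    return np.c_[p,np.ones(len(p))]
def atz(im,uv,z):
    T=im["world_from_camera"];d=ray(im,uv)@T[:3,:3].T;o=T[:3,3]
    return o+d*((z-o[2])/d[:,2])[:,None]
def cloud(im,mask):
    v,u=np.nonzero(mask&(im["depth"]>0))
    P=ray(im,np.c_[u,v])*im["depth"][v,u][:,None]
    T=im["world_from_camera"];return P@T[:3,:3].T+T[:3,3]
def save(im,n): cv2.imwrite("pics/"+n,im["pixels"][:,:,::-1])
E
python3 - <<'E'
from h import *
np.set_printoptions(precision=4,suppress=True)
print({k:v for k,v in env.observe().items() if k in("time_s","position","tool_rot","ft_force")}, env.tcp_to_grasp)
Z=dict(fork_left=.117,fork_right=.117,roller_seat=.117,dial_grip=.129,guard_bar=0,timer=0,bowl=0,lemon=.027,roller=0)
for c in("top","side"):
    im=imaging.get_image(c);save(im,c+"0.png");print(c,im["world_from_camera"][:3,3])
    for n,z in Z.items():
        for r in models.tip_of(c,n)[:2]:print(n,round(r["confidence"],2),r["at"],atz(im,[r["at"]],z)[0])
    for n in("guard_bar",):
        for r in models.outline_of(c,n)[:1]:
            P=cloud(im,r["region"]);P=P[P[:,2]<.06];print("n",len(P),P.min(0),P.max(0),np.median(P,0))
            g=P[P[:,2]>.036];print("grip top",len(g),g.mean(0)); 
            w,V=np.linalg.eigh(np.cov(P[:,:2].T));print("axis",V[:,1])
E
```

```text
{'time_s': 0.0, 'position': array([ 0.2105, -0.5078,  0.2307]), 'tool_rot': array([[ 0.9238,  0.3828, -0.0002],
       [ 0.3828, -0.9238,  0.0014],
       [ 0.0003, -0.0014, -1.    ]]), 'ft_force': array([-0.4172, -0.0565,  0.5173])} -0.0187
top [0.1316 0.0441 1.7806]
fork_left 0.91 [270.3, 187.0] [0.5199 0.2437 0.117 ]
fork_right 0.6 [319.9, 182.4] [0.5341 0.056  0.117 ]
fork_right 0.36 [200.7, 205.9] [0.4522 0.5072 0.117 ]
roller_seat 0.55 [297.2, 186.8] [0.5187 0.142  0.117 ]
dial_grip 0.48 [257.2, 195.4] [0.4859 0.2913 0.129 ]
guard_bar 0.81 [403.1, 206.2] [ 0.4579 -0.2754  0.    ]
bowl 0.95 [456.2, 220.3] [ 0.3963 -0.4869  0.    ]
lemon 0.67 [372.7, 224.4] [ 0.3828 -0.1473  0.027 ]
roller 0.74 [299.8, 192.5] [0.5221 0.1385 0.    ]
n 168 [ 0.3783 -0.1601  0.0019] [ 0.4308 -0.1014  0.0595] [ 0.4011 -0.1311  0.0477]
grip top 149 [ 0.4027 -0.1319  0.0481]
axis [0.0779 0.997 ]
side [ 0.1552 -1.1941  0.7799]
fork_left 0.75 [317.0, 170.9] [0.5193 0.2492 0.117 ]
fork_right 0.59 [334.9, 193.9] [0.5297 0.0477 0.117 ]
fork_right 0.52 [323.3, 214.7] [ 0.4548 -0.0779  0.117 ]
roller_seat 0.6 [326.6, 184.2] [0.523 0.128 0.117]
guard_bar 0.88 [339.4, 284.3] [ 0.4476 -0.2742 -0.    ]
timer 0.42 [272.3, 190.3] [0.361  0.3675 0.    ]
bowl 0.96 [346.0, 340.1] [ 0.4014 -0.4776  0.    ]
lemon 0.8 [308.1, 257.8] [ 0.384  -0.1631  0.027 ]
n 556 [ 0.4302 -0.4369 -0.003 ] [ 0.4821 -0.1175  0.0597] [ 0.4535 -0.2886  0.0154]
grip top 118 [ 0.4532 -0.2757  0.0408]
axis [-0.0963  0.9953]
```

View pics/top0.png

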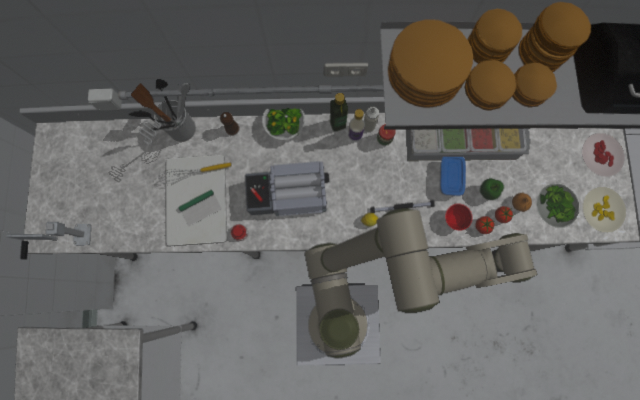

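View pics/side0.png

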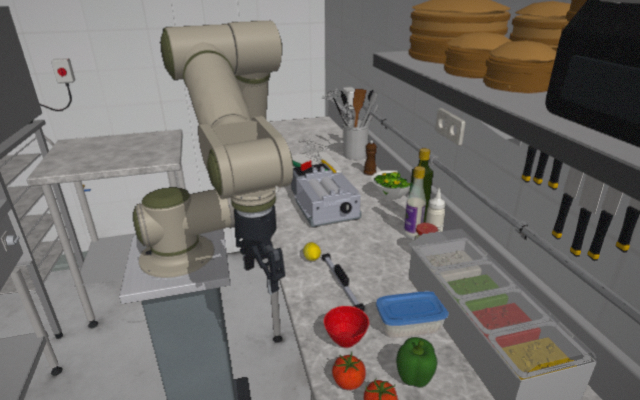

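The top picture shows the roller at about (250–327, 165–215) with the dial at (257,192), and the bar from (372,211) to (433,203). The side picture shows the bar from (325,255) to (362,307). I'll refine both from depth and crops.

```bash
python3 - <<'E'
from h import *
np.set_printoptions(precision=4,suppress=True)
ims={}
for c in("top","side"):
    im=imaging.get_image(c);ims[c]=im
    for n in("roller","guard_bar"):
        R=models.outline_of(c,n)
        for r in R[:2]:
            P=cloud(im,r["region"]);
            print(c,n,round(r["confidence"],2),r["bbox"],len(P))
            if n=="roller":
                Q=P[(P[:,2]>.085)&(P[:,2]<.15)];
            else: Q=P[(P[:,2]>.006)&(P[:,2]<.05)]
            if len(Q)>20:
                (cx,cy),s,a=cv2.minAreaRect(Q[:,:2].astype(np.float32));print(" rect",cx,cy,s,a, "z",np.percentile(Q[:,2],[5,50,95]))
                l=cv2.fitLine(Q[:,:2].astype(np.float32),cv2.DIST_HUBER,0,.01,.01).ravel();print(" line",l)
t=ims["top"]["pixels"][155:225,235:345];s=ims["side"]["pixels"][150:230,280:370]
t=cv2.resize(t,None,fx=7,fy=7,interpolation=cv2.INTER_CUBIC);s=cv2.resize(s,None,fx=7,fy=7,interpolation=cv2.INTER_CUBIC)
cv2.imwrite("pics/t1.png",t[:,:,::-1]);cv2.imwrite("pics/s1.png",s[:,:,::-1])
E
```

```text
top roller 0.74 [288.1, 185.9, 80.8, 49.3] 3909
 rect 0.5272479057312012 0.18357884883880615 (0.17884498834609985, 0.32287833094596863) 3.066413164138794 z [0.0886 0.1012 0.1188]
 line [ 0.1577 -0.9875  0.5227  0.1881]
top guard_bar 0.59 [401.8, 206.6, 63.7, 14.2] 246
 rect 0.45580270886421204 -0.26974716782569885 (0.02057000622153282, 0.2527700960636139) 5.694344520568848 z [0.0093 0.0208 0.0458]
 line [ 0.0928 -0.9957  0.4565 -0.2781]
side roller 0.56 [325.0, 194.8, 70.7, 66.8] 3347
 rect 0.5252560377120972 0.17934668064117432 (0.1772560179233551, 0.3206905126571655) 3.8372201919555664 z [0.0884 0.1008 0.1285]
 line [ 0.2216 -0.9751  0.5218  0.14  ]
side guard_bar 0.88 [344.0, 282.6, 40.6, 53.9] 420
 rect 0.4545959532260895 -0.27454039454460144 (0.022456780076026917, 0.25298991799354553) 4.465048789978027 z [0.0089 0.017  0.0425]
 line [ 0.1091 -0.994   0.4538 -0.2933]
```

View pics/t1.png

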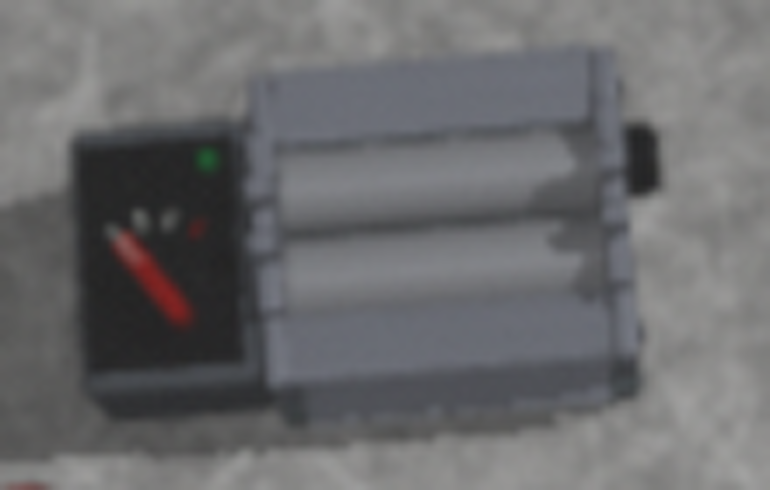

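View pics/s1.png

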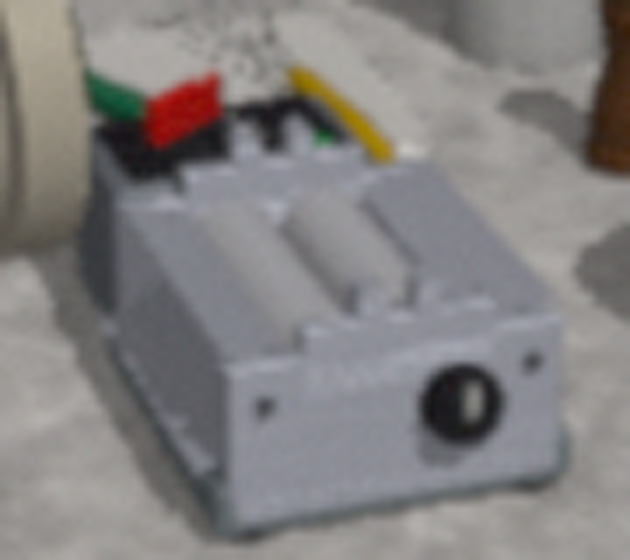

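```bash
python3 - <<'E'
from h import *
from scipy.optimize import least_squares
np.set_printoptions(precision=4,suppress=True)
obs={"top":([235,155],[((75,140),(65,202,106)),((88,372),(-85,202,106)),((150,275),(-30,155,137)),((262,230),(0,95,125)),((612,210),(0,-95,125))]),
"side":([280,150],[((183,112),(-30,155,127)),((400,297),(0,-95,125)),((270,148),(0,95,125))])}
A=[];M=[]
for c in obs:
    im=imaging.get_image(c);off,L=obs[c]
    for uv,m in L:
        m=np.array(m)/1000.;p=atz(im,[np.array(off)+(np.array(uv)+.5)/7-.5],m[2])[0];A.append(p[:2]);M.append(m[:2])
A=np.array(A);M=np.array(M)
def f(s,sl=slice(None)):
    c,n=np.cos(s[2]),np.sin(s[2]);return (M[sl]@np.array([[c,n],[-n,c]])+s[:2]-A[sl])
for sl in (slice(0,5),slice(5,8),slice(None)):
    r=least_squares(lambda s:f(s,sl).ravel(),[.52,.14,0]);print(r.x[:2],np.degrees(r.x[2]));print(f(r.x,sl)*1000)
E
```

```text
[0.5221 0.1391] 1.3439822811715716
[[  8.9877   1.0652]
 [-11.6454   6.5828]
 [ -1.662   -1.3206]
 [  3.5827  -2.2867]
 [  0.737   -4.0407]]
[0.5274 0.1375] 4.824873872447785
[[-0.3371  1.6331]
 [ 0.3342 -1.5966]
 [ 0.0029 -0.0365]]
[0.5248 0.1385] 2.540913639215026
[[  7.408    1.6694]
 [-13.1189   4.0553]
 [ -2.1931  -2.6664]
 [  4.283   -2.9637]
 [  5.4041  -4.5832]
 [  3.1277   4.1894]
 [ -6.0686  -0.8737]
 [  1.1578   1.1729]]
```

The crop shows the dial wing from (118,232) to (187,318), the forks about (262,230) and (612,210), so the seat is near (0.525, 0.138) with a yaw of about 4°. The bar is near (0.455, −0.273), yaw about 5°. I'll go above the bar first.

{"api": "jog_arm", "payload": {
  "plan": "0 0 0 3.16 -1.23 0 0;0 0 0 3.16 -1.23 0 0;0 0 0 3.16 -1.23 0 0;0 0 0 3.16 -1.23 0 0;0 0 0 3.16 -1.23 0 0;0 0 0 3.16 -1.23 0 0;0 0 0 3.16 -1.23 0 0;0 0 0 3.16 -1.23 0 0;0 0 0 3.16 -1.23 0 0;0 0 0 3.16 -1.23 0 0",
  "grip_force": 50
}}

```text
time_s: 2.33
position: [0.4564, -0.2721, 0.2315]
tool_rot: [[0.924, 0.383, 0.0], [0.383, -0.924, -0.0], [0.0, 0.0, -1.0]]
ft_force: [1.1, -1.8, -0.2]
grip_width: 0.0855
gripper_force: 0.0
```

{"api": "jog_arm", "payload": {
  "plan": "0 0 -7.1 0 0 0 0;0 0 -7.1 0 0 0 0;0 0 -7.1 0 0 0 0;0 0 -7.1 0 0 0 0;0 0 -7.1 0 0 0 0;0 0 -7.1 0 0 0 0;0 0 -7.1 0 0 0 0;0 0 -7.1 0 0 0 0;0 0 -7.1 0 0 0 0;0 0 -7.1 0 0 0 0"
}}

```text
time_s: 3.17
position: [0.4554, -0.2735, 0.2314]
tool_rot: [[-0.067, 0.998, 0.0], [0.998, 0.067, -0.0], [-0.0, 0.0, -1.0]]
ft_force: [-1.0, 0.9, -0.3]
grip_width: 0.0852
gripper_force: 0.0
```

{"api": "jog_arm", "payload": {
  "plan": "0 0 -1.5 0 0 4 0;0 0 0 0 0 4 0;0 0 0 0 0 4 0;0 0 0 0 0 0 0;0 0 0 0 0 0 0"
}}

```text
time_s: 3.58
position: [0.4551, -0.2733, 0.111]
tool_rot: [[-0.087, 0.996, -0.002], [0.996, 0.087, 0.002], [0.002, -0.002, -1.0]]
ft_force: [0.6, -0.6, 0.3]
grip_width: 0.0851
gripper_force: 0.0
```

```bash
python3 - <<'E'
from h import *
np.set_printoptions(precision=4,suppress=True)
s=env.observe();print(s["time_s"],s["position"],s["tool_rot"],s["q"])
for c in("top","side"):
    im=imaging.get_image(c)
    for n,z in dict(guard_bar=0,roller_seat=.117,fork_left=.117,fork_right=.117,roller=0,dial_grip=.129).items():
        for r in models.tip_of(c,n)[:1]:print(c,n,round(r["confidence"],2),r["at"],atz(im,[r["at"]],z)[0])
    for n in ("guard_bar","roller"):
      for r in models.outline_of(c,n)[:1]:
        P=cloud(im,r["region"]);P=P[(P[:,2]>.006)&(P[:,2]<.05)] if n=="guard_bar" else P[(P[:,2]>.085)&(P[:,2]<.15)]
        print(n,r["bbox"],cv2.minAreaRect(P[:,:2].astype(np.float32)))
    if c=="side":
        x=cv2.resize(im["pixels"][220:320,270:400],None,fx=6,fy=6,interpolation=cv2.INTER_CUBIC);cv2.imwrite("pics/s2.png",x[:,:,::-1])
E
```

```text
3.5833 [ 0.4551 -0.2733  0.111 ] [[-0.0872  0.9962 -0.0022]
 [ 0.9962  0.0872  0.0021]
 [ 0.0023 -0.002  -1.    ]] [-43.7715  26.9108  87.8591   0.0005  65.4015 -48.7749]
top roller_seat 0.9 [297.8, 186.0] [0.5217 0.1397 0.117 ]
top fork_left 0.57 [271.5, 187.8] [0.5167 0.2392 0.117 ]
top fork_right 0.57 [318.6, 181.7] [0.5369 0.0609 0.117 ]
top roller 0.77 [300.5, 192.5] [0.5221 0.1357 0.    ]
top dial_grip 0.71 [255.9, 192.2] [0.4982 0.2963 0.129 ]
guard_bar [259.1, 194.3, 12.3, 15.6] ((0.0, 0.0), (0.0, 0.0), 0.0)
roller [288.4, 187.4, 80.7, 52.6] ((0.5279645919799805, 0.18101400136947632), (0.17870037257671356, 0.31806662678718567), 3.8701140880584717)
side guard_bar 0.83 [340.2, 283.0] [ 0.4515 -0.2693  0.    ]
side roller_seat 0.61 [323.5, 184.3] [0.5123 0.1302 0.117 ]
side fork_left 0.62 [318.7, 170.1] [0.5273 0.2546 0.117 ]
side fork_right 0.75 [337.9, 192.4] [0.5427 0.0556 0.117 ]
side roller 0.73 [327.3, 212.2] [0.5267 0.1329 0.    ]
side dial_grip 0.5 [305.0, 161.9] [0.4893 0.3191 0.129 ]
guard_bar [342.4, 283.0, 38.3, 54.6] ((0.4536518156528473, -0.27237868309020996), (0.021273277699947357, 0.2539977729320526), 5.41068696975708)
roller [310.8, 199.1, 35.2, 60.0] ((0.4836496114730835, 0.18073713779449463), (0.09348686039447784, 0.30404677987098694), 3.273946523666382)
```

View pics/s2.png

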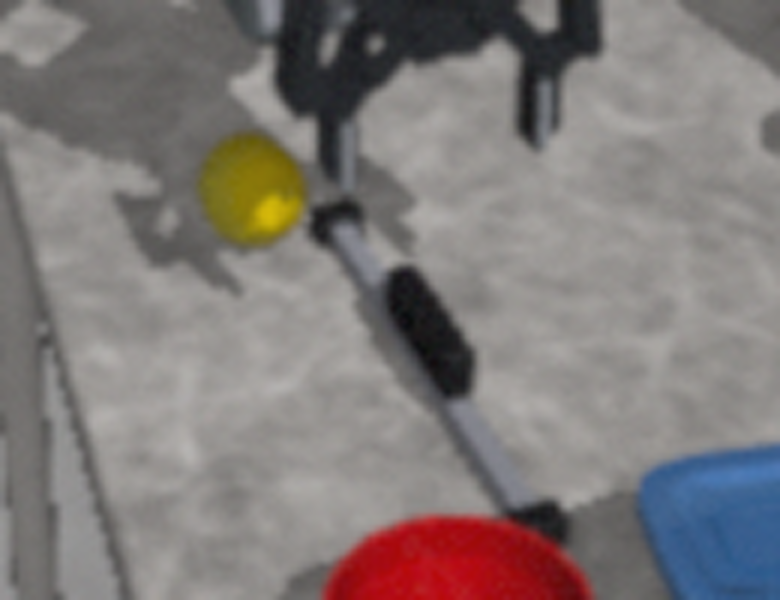

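The crop shows the grip at (430,330), the lower end cap at (540,520), the upper end cap at (337,222), and both fingers astride the bar line. Next: descend, close and lift.

{"api": "jog_arm", "payload": {
  "plan": "0 0 0 0 0 3 0;0 0 0 0 0 3 0;0 0 0 0 0 2.5 0;0 0 0 0 0 1.2 0;0 0 0 0 0 0 0;0 0 0 0 0 0 255;0 0 0 0 0 0 255;0 0 0 0 0 0 255;0 0 0 0 0 0 255;0 0 0 0 0 0 255",
  "grip_force": 60
}}

```text
time_s: 5.32
position: [0.4556, -0.2737, 0.0151]
tool_rot: [[-0.087, 0.996, 0.001], [0.996, 0.087, -0.001], [-0.001, 0.001, -1.0]]
ft_force: [0.5, -0.2, 0.0]
grip_width: 0.0253
gripper_force: 0.0
```

{"api": "jog_arm", "payload": {
  "plan": "0 0 0 0 0 0 255;0 0 0 0 0 0 255;0 0 0 0 0 0 255;0 0 0 0 0 0 255;0 0 0 0 0 -2 255;0 0 0 0 0 -3 255;0 0 0 0 0 -4 255;0 0 0 0 0 -4 255;0 0 0 0 0 -4 255;0 0 0 0 0 -4 255"
}}

```text
time_s: 6.15
position: [0.4548, -0.2729, 0.226]
tool_rot: [[-0.087, 0.996, -0.001], [0.996, 0.087, 0.001], [0.001, -0.001, -1.0]]
ft_force: [0.8, -0.3, -4.5]
grip_width: 0.0168
gripper_force: 59.2
```

{"api": "jog_arm", "payload": {
  "plan": "0 0 0 2 0.5 -1 255;0 0 0 3.8 1 -1 255;0 0 0 3.8 1 0 255;0 0 0 3.8 1 0 255;0 0 0 3.8 1 0 255;0 0 0 3.8 1 0 255;0 0 0 3.8 1 0 255;0 0 0 3.8 1 0 255;0 0 0 3.8 1 0 255;0 0 0 3.8 1 0 255"
}}

```text
time_s: 6.98
position: [0.5179, 0.0975, 0.244]
tool_rot: [[-0.087, 0.996, -0.001], [0.996, 0.087, 0.0], [0.0, -0.001, -1.0]]
ft_force: [0.6, -0.9, -3.4]
grip_width: 0.0172
gripper_force: 59.4
```

{"api": "jog_arm", "payload": {
  "plan": "0 0 1 3 0.7 0 255;0 0 0 1.2 0.3 0 255;0 0 0 0 0 2 255;0 0 0 0 0 2 255;0 0 0 0 0 0 255;0 0 0 0 0 0 255"
}}

```text
time_s: 7.48
position: [0.5245, 0.1377, 0.2038]
tool_rot: [[-0.07, 0.998, -0.003], [0.998, 0.07, -0.0], [-0.0, -0.003, -1.0]]
ft_force: [0.1, -0.1, -1.9]
grip_width: 0.0166
gripper_force: 59.2
```

```bash
python3 - <<'E'
from h import *
np.set_printoptions(precision=4,suppress=True)
s=env.observe();print(s["time_s"],s["position"],s["tool_rot"],s["ft_force"],s["q"])
for c in("top","side"):
    im=imaging.get_image(c)
    for n,z in dict(guard_bar=s["position"][2]-.0145,roller_seat=.117,fork_left=.117,fork_right=.117).items():
        for r in models.tip_of(c,n)[:1]:print(c,n,round(r["confidence"],2),r["at"],atz(im,[r["at"]],z)[0])
    x=im["pixels"][135:235,240:360] if c=="top" else im["pixels"][110:230,270:370]
    x=cv2.resize(x,None,fx=6 if c=="top" else 5,fy=6 if c=="top" else 5,interpolation=cv2.INTER_CUBIC)
    cv2.imwrite("pics/%s3.png"%c,x[:,:,::-1])
a=cv2.imread("pics/side3.png");cv2.imwrite("pics/side3.png",a)
E
```

```text
7.4833 [0.5245 0.1377 0.2038] [[-0.0695  0.9976 -0.0026]
 [ 0.9976  0.0695 -0.0002]
 [-0.     -0.0027 -1.    ]] [ 0.1403 -0.109  -1.9437] [ 2.2002 22.3341 78.2394 -0.0058 79.5784 -1.7862]
top guard_bar 0.77 [293.8, 179.8] [0.5281 0.1499 0.1893]
top fork_left 0.75 [271.5, 185.0] [0.5276 0.2392 0.117 ]
top fork_right 0.75 [370.3, 223.5] [ 0.3735 -0.1287  0.117 ]
side guard_bar 0.61 [327.1, 162.8] [0.5311 0.1494 0.1893]
side roller_seat 0.88 [324.5, 183.3] [0.5178 0.1371 0.117 ]
side fork_left 0.71 [317.9, 170.4] [0.5237 0.2527 0.117 ]
side fork_right 0.89 [336.7, 193.5] [0.5364 0.0488 0.117 ]
```

View pics/side3.png

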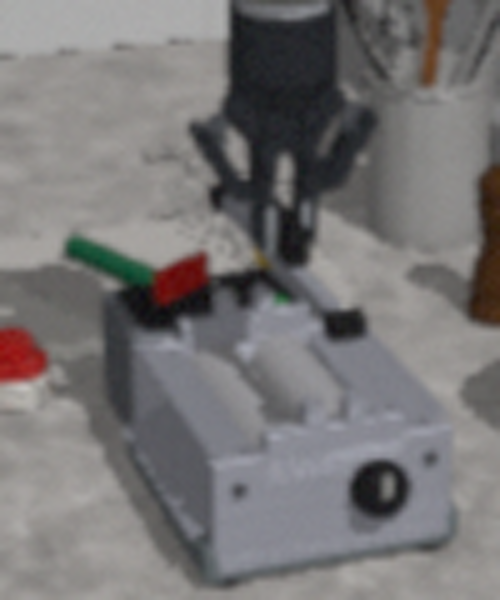

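The side crop shows the bar with its near cap at (345,323) and the right fork slot at about (339,412). One montage at higher zoom to line up bar and forks.

```bash
python3 - <<'E'
from h import *
s=env.observe();p=s["position"]
M=[]
for c,(r,cc) in dict(top=(155,255),side=(145,295)).items():
    im=imaging.get_image(c)
    x=im["pixels"][r:r+60 if c=="top" else r+60,cc:cc+80 if c=="top" else cc+60]
    M.append(cv2.resize(x,None,fx=5 if c=="top" else 6.6666667,fy=5 if c=="top" else 6.6666667,interpolation=cv2.INTER_CUBIC))
h=[cv2.resize(m,(400,int(m.shape[0]*400/m.shape[1]))) for m in M]
H=max(x.shape[0] for x in h);h=[cv2.copyMakeBorder(x,0,H-x.shape[0],0,0,cv2.BORDER_CONSTANT) for x in h]
cv2.imwrite("pics/m4.png",np.hstack(h)[:,:,::-1]);print(H)
E
```

```text
400
```

View pics/m4.png

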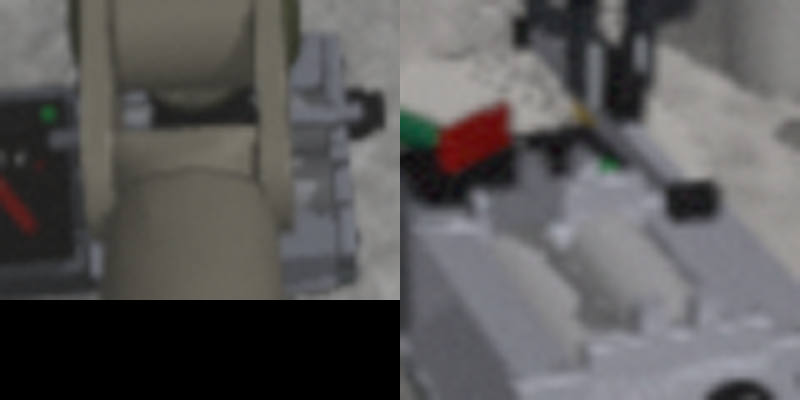

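```bash
python3 - <<'E'
from h import *
np.set_printoptions(precision=4,suppress=True)
s=env.observe();p=s["position"];a=s["tool_rot"][:2,0];b=p[2]-.0145
im=imaging.get_image("side")
print("caps exp",p[:2]-.121*a,p[:2]+.121*a)
print("caps side",atz(im,[[338.95,175],[313.45,149.5]],b+.009))
R=atz(im,[[337,193.4]],.117)[0];L=atz(im,[[318.1,170.7]],.117)[0]
print("forks side",R,L,(R+L)/2,np.degrees(np.arctan2(-(L-R)[0],(L-R)[1])))
im=imaging.get_image("top")
P=atz(im,[[319.3,182.1],[271.1,186.6]],.117);R,L=P
print("forks top",P,(R+L)/2,np.degrees(np.arctan2(-(L-R)[0],(L-R)[1])))
for k in("guard_bar",):
  for c in("top","side"):
    im=imaging.get_image(c);r=models.outline_of(c,k)[0];Q=cloud(im,r["region"]);Q=Q[(Q[:,2]>b-.01)&(Q[:,2]<b+.03)]
    print(c,len(Q),cv2.minAreaRect(Q[:,:2].astype(np.float32)) if len(Q) else 0,r["bbox"])
    o=models.outline_of(c,"roller")[0];Q=cloud(im,o["region"]);Q=Q[(Q[:,2]>.112)&(Q[:,2]<.145)]
    for lab in (Q[Q[:,1]<.1],Q[(Q[:,1]>.19)&(Q[:,1]<.27)]): print(" horns",len(lab),lab.mean(0) if len(lab) else 0,np.median(lab,0) if len(lab) else 0, np.ptp(lab,0) if len(lab) else 0)
E
```

```text
caps exp [0.5334 0.0173] [0.5165 0.2588]
caps side [[0.5345 0.0195 0.1989]
 [0.5104 0.2631 0.1989]]
forks side [0.5376 0.0493 0.117 ] [0.5237 0.2498 0.117 ] [0.5307 0.1495 0.117 ] 3.9502779037090634
forks top [[0.5353 0.0582 0.117 ]
 [0.5214 0.2407 0.117 ]] [0.5283 0.1495 0.117 ] 4.340758249709797
top 104 ((0.5257200598716736, 0.14439228177070618), (0.020650714635849, 0.25242680311203003), 4.430829048156738) [294.0, 178.7, 70.7, 14.3]
 horns 58 [0.5334 0.0484 0.1201] [0.5253 0.0481 0.1178] [0.1613 0.0277 0.0237]
 horns 27 [0.5099 0.2547 0.1172] [0.4956 0.2572 0.1142] [0.1283 0.028  0.0309]
side 178 ((0.5247904062271118, 0.13740526139736176), (0.025396326556801796, 0.25511863827705383), 4.242701053619385) [328.0, 165.3, 30.7, 32.2]
 horns 126 [0.5332 0.0423 0.1213] [0.5349 0.0414 0.1185] [0.0977 0.0256 0.026 ]
 horns 106 [0.5187 0.2328 0.121 ] [0.5161 0.2309 0.1175] [0.1045 0.0471 0.025 ]
```

{"api": "jog_arm", "payload": {
  "plan": "0 0 0 0 0.2 1 255;0 0 0 0 0 2 255;0 0 0 0 0 1.5 255;0 0 0 0 0 0.5 255;0 0 0 0 0 0 255;0 0 0 0 0 0 255"
}}

```text
time_s: 8.98
position: [0.5272, 0.1383, 0.1545]
tool_rot: [[-0.07, 0.998, 0.0], [0.998, 0.07, 0.0], [0.0, 0.0, -1.0]]
ft_force: [0.8, -0.4, -3.1]
grip_width: 0.0166
gripper_force: 59.4
```

```bash
python3 - <<'E'
from h import *
s=env.observe();print(s["position"],s["ft_force"])
im=imaging.get_image("side");a=cv2.resize(im["pixels"][150:220,295:355],None,fx=8,fy=8,interpolation=cv2.INTER_CUBIC)
cv2.imwrite("pics/s5.png",a[:,:,::-1])
E
```

```text
[0.52719776 0.13825209 0.15451617] [ 0.76093117 -0.4219052  -3.09691343]
```

View pics/s5.png

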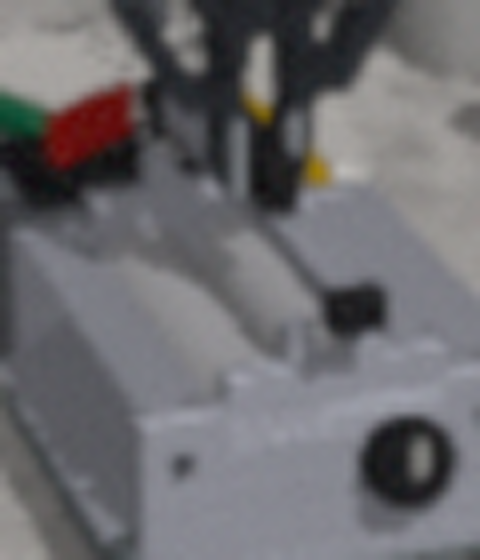

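```bash
python3 - <<'E'
from h import *
np.set_printoptions(precision=0,suppress=True)
s=env.observe();im=imaging.get_image("side")
T=np.linalg.inv(im["world_from_camera"])
def proj(W):
    C=W@T[:3,:3].T+T[:3,3];return cv2.projectPoints(C,np.zeros(3),np.zeros(3),K(im),np.array(im["distortion"]))[0][:,0]
M=np.array([[0,-102,117],[-8,-102,119],[8,-102,119],[-15,-102,135],[15,-102,135],[0,-88,117],[-15,-88,135],[15,-88,135],[0,95,117],[-15,102,135],[15,102,135],[-85,202,106],[65,202,106],[-30,155,139]])/1000.
n="slotR mR- mR+ hR- hR+ slotRin hRin- hRin+ slotL hL- hL+ box- box+ dialtop".split()
for x,y,ph in((.5265,.138,4.2),(.530,.138,4.2),(.5265,.149,4.2)):
    c,q=np.cos(np.radians(ph)),np.sin(np.radians(ph));W=np.c_[M[:,:2]@np.array([[c,q],[-q,c]])+[x,y],M[:,2]]
    u=(proj(W)-[295,150]+.5)*8;print(x,y,{k:tuple(v.round().astype(int)) for k,v in zip(n,u.tolist() and u)})
b=s["position"][2]-.0145;a=s["tool_rot"][:2,0]
W=np.array([[*(s["position"][:2]-d*a),b+.009] for d in(.113,.121,.129)]);print("cap",(proj(W)-[295,150]+.5)*8)
E
```

```text
0.5265 0.138 {'slotR': (np.int64(341), np.int64(366)), 'mR-': (np.int64(323), np.int64(365)), 'mR+': (np.int64(359), np.int64(359)), 'hR-': (np.int64(307), np.int64(333)), 'hR+': (np.int64(375), np.int64(322)), 'slotRin': (np.int64(329), np.int64(352)), 'hRin-': (np.int64(296), np.int64(319)), 'hRin+': (np.int64(362), np.int64(308)), 'slotL': (np.int64(189), np.int64(185)), 'hL-': (np.int64(154), np.int64(148)), 'hL+': (np.int64(214), np.int64(139)), 'box-': (np.int64(-46), np.int64(146)), 'box+': (np.int64(243), np.int64(104)), 'dialtop': (np.int64(89), np.int64(103))}
0.53 0.138 {'slotR': (np.int64(349), np.int64(365)), 'mR-': (np.int64(331), np.int64(363)), 'mR+': (np.int64(366), np.int64(357)), 'hR-': (np.int64(316), np.int64(332)), 'hR+': (np.int64(382), np.int64(321)), 'slotRin': (np.int64(337), np.int64(351)), 'hRin-': (np.int64(304), np.int64(318)), 'hRin+': (np.int64(370), np.int64(307)), 'slotL': (np.int64(197), np.int64(184)), 'hL-': (np.int64(161), np.int64(148)), 'hL+': (np.int64(222), np.int64(139)), 'box-': (np.int64(-39), np.int64(145)), 'box+': (np.int64(250), np.int64(103)), 'dialtop': (np.int64(96), np.int64(102))}
0.5265 0.149 {'slotR': (np.int64(333), np.int64(354)), 'mR-': (np.int64(316), np.int64(353)), 'mR+': (np.int64(351), np.int64(347)), 'hR-': (np.int64(300), np.int64(322)), 'hR+': (np.int64(367), np.int64(311)), 'slotRin': (np.int64(321), np.int64(340)), 'hRin-': (np.int64(288), np.int64(308)), 'hRin+': (np.int64(355), np.int64(297)), 'slotL': (np.int64(183), np.int64(176)), 'hL-': (np.int64(148), np.int64(139)), 'hL+': (np.int64(208), np.int64(131)), 'box-': (np.int64(-50), np.int64(137)), 'box+': (np.int64(238), np.int64(96)), 'dialtop': (np.int64(83), np.int64(95))}
cap [[352. 307.]
 [359. 315.]
 [366. 323.]]
```

The crop shows the cap at (357,308) and the right slot near (330,365). Projecting the estimated pose gives matching positions, within the 11 mm play, so I'll lower the bar.

{"api": "jog_arm", "payload": {
  "plan": "0 0 0 -0.2 0 0.4 255;0 0 0 0 0 0.4 255;0 0 0 0 0 0.3 255;0 0 0 0 0 0.2 255;0 0 0 0 0 0 255;0 0 0 0 0 0 255"
}}

```text
time_s: 9.58
position: [0.527, 0.1362, 0.1412]
tool_rot: [[-0.07, 0.998, -0.0], [0.998, 0.07, 0.0], [0.0, -0.0, -1.0]]
ft_force: [0.6, -0.5, -3.1]
grip_width: 0.0168
gripper_force: 59.4
```

{"api": "jog_arm", "payload": {
  "plan": "0 0 0 0 0 0.3 255;0 0 0 0 0 0.3 255;0 0 0 0 0 0.2 255;0 0 0 0 0 0.1 255;0 0 0 0 0 0 255;0 0 0 0 0 0 255"
}}

```text
time_s: 10.08
position: [0.5271, 0.1362, 0.1323]
tool_rot: [[-0.07, 0.998, 0.0], [0.998, 0.07, 0.0], [0.0, 0.0, -1.0]]
ft_force: [0.4, 0.0, -2.9]
grip_width: 0.0168
gripper_force: 59.5
```

{"api": "jog_arm", "payload": {
  "plan": "0 0 0 0 0 0.1 255;0 0 0 0 0 0.1 255;0 0 0 0 0 0 255;0 0 0 0 0 0 255"
}}

```text
time_s: 10.42
position: [0.5272, 0.1363, 0.132]
tool_rot: [[-0.07, 0.998, 0.002], [0.998, 0.07, -0.0], [-0.0, 0.002, -1.0]]
ft_force: [-4.8, -0.1, 11.1]
grip_width: 0.0174
gripper_force: 61.5
```

Contact at the expected seat height (14 N upward), so I'll release, lift and check.

{"api": "jog_arm", "payload": {
  "plan": "0 0 0 0 0 -0.1 255;0 0 0 0 0 0 100;0 0 0 0 0 0 100;0 0 0 0 0 0 100;0 0 0 0 0 0 100;0 0 0 0 0 0 100;0 0 0 0 0 -1 100;0 0 0 0 0 -3 100;0 0 0 0 0 -4 100;0 0 0 0 0 -4 100"
}}

```text
time_s: 11.25
position: [0.5265, 0.1362, 0.2532]
tool_rot: [[-0.07, 0.998, -0.001], [0.998, 0.07, -0.0], [0.0, -0.001, -1.0]]
ft_force: [1.0, 0.5, 0.3]
grip_width: 0.0519
gripper_force: 0.0
```

{"api": "jog_arm", "payload": {
  "plan": "0 0 0 0 -4 0 100;0 0 0 0 -4 0 100;0 0 0 0 -4 0 100;0 0 0 0 -4 0 100;0 0 0 0 0 0 100;0 0 0 0 0 0 100"
}}

```text
time_s: 11.75
position: [0.3662, 0.1251, 0.2525]
tool_rot: [[-0.07, 0.998, 0.002], [0.998, 0.07, -0.0], [-0.0, 0.002, -1.0]]
ft_force: [1.1, -0.7, 0.4]
grip_width: 0.052
gripper_force: 0.0
```

```bash
python3 - <<'E'
from h import *
np.set_printoptions(precision=4,suppress=True)
s=env.observe();print(s["time_s"],s["position"],s["tool_rot"],s["q"],s["grip_width"])
M=[]
for c,(r,cc) in dict(top=(160,240),side=(145,285)).items():
    im=imaging.get_image(c)
    for n,z in dict(guard_bar=.117,dial_grip=.129).items():
        for r_ in models.tip_of(c,n)[:2]:print(c,n,round(r_["confidence"],2),r_["at"],atz(im,[r_["at"]],z)[0])
    for n in("guard_bar","dial"):
      for o in models.outline_of(c,n)[:1]:
        Q=cloud(im,o["region"]);Q=Q[(Q[:,2]>.11)&(Q[:,2]<.17)];print(c,n,o["bbox"],len(Q),Q.mean(0) if len(Q) else "",np.percentile(Q[:,2],[5,50,95]),cv2.minAreaRect(Q[:,:2].astype(np.float32)))
    px=im["pixels"].astype(int);m=(px[:,:,0]>90)&(px[:,:,0]>2.2*px[:,:,1])&(px[:,:,0]>2.2*px[:,:,2]);
    w=np.zeros_like(m);w[185:205,248:265]=1
    if c=="side":w[:]=0;w[155:178,295:315]=1
    m&=w;v,u=np.nonzero(m);Q=cloud(im,m);print(c,"red",len(u),u.mean(),v.mean(),u.min(),u.max(),v.min(),v.max(),Q.mean(0),Q.min(0),Q.max(0))
    x=px[r:r+60,cc:cc+80].astype(np.uint8) ;M.append(cv2.resize(x,None,fx=5,fy=5,interpolation=cv2.INTER_CUBIC))
cv2.imwrite("pics/m6.png",np.hstack(M)[:,:,::-1])
E
```

```text
11.75 [0.3662 0.1251 0.2525] [[-0.0701  0.9975  0.0021]
 [ 0.9975  0.0701 -0.    ]
 [-0.0002  0.0021 -1.    ]] [ 1.1862  3.9965 94.8783 -0.0039 81.0029 -2.8328] 0.052039335782671274
top guard_bar 0.8 [299.1, 183.2] [0.5325 0.1347 0.117 ]
top guard_bar 0.48 [272.3, 186.4] [0.5221 0.2362 0.117 ]
top dial_grip 0.49 [253.7, 195.6] [0.4854 0.3045 0.129 ]
top guard_bar [296.6, 180.9, 69.3, 13.0] 309 [0.5282 0.1355 0.1399] [0.1229 0.1346 0.1612] ((0.5276312828063965, 0.1413927972316742), (0.026277370750904083, 0.2568069100379944), 4.828017711639404)
top dial [258.9, 194.3, 11.1, 15.7] 155 [0.4882 0.294  0.1224] [0.111  0.1171 0.1444] ((0.48869946599006653, 0.294392466545105), (0.05369538813829422, 0.05085986480116844), 43.425941467285156)
top red 27 257.44444444444446 195.7037037037037 254 261 191 200 [0.4817 0.2884 0.1403] [0.4663 0.2758 0.1341] [0.4997 0.3025 0.1486]
side guard_bar 0.76 [326.9, 183.1] [0.5265 0.1364 0.117 ]
side dial_grip 0.46 [304.2, 163.9] [0.4819 0.3007 0.129 ]
side guard_bar [328.8, 183.5, 32.7, 32.4] 279 [0.526  0.1163 0.1366] [0.12   0.1329 0.1592] ((0.5259605646133423, 0.13481716811656952), (0.02679210901260376, 0.26228761672973633), 4.037585258483887)
side dial [306.1, 167.2, 13.6, 13.6] 119 [0.487  0.2847 0.1236] [0.111  0.1215 0.1381] ((0.4870752692222595, 0.2875328063964844), (0.05264825001358986, 0.046030692756175995), 17.822200775146484)
side red 67 305.64179104477614 165.56716417910448 301 311 161 170 [0.4841 0.2857 0.128 ] [0.4639 0.2687 0.1146] [0.5094 0.3038 0.139 ]
```

View pics/m6.png

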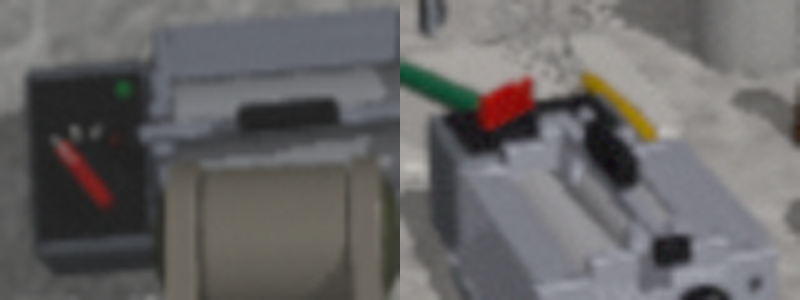

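Bar lies seated: the top view shows its grip at (290,115), and the side view shows the cap (672,248) down at the fork; depth puts the bar's underside at about 0.12. The dial wing is at about (82,172) in the top view. Next: turn to the wing's angle and go above the dial at about (0.486, 0.2895).

{"api": "jog_arm", "payload": {
  "plan": "0 0 6.94 0 0 0 178;0 0 6.94 0 0 0 178;0 0 6.94 0 0 0 178;0 0 6.94 0 0 0 178;0 0 6.94 0 0 0 178;0 0 6.94 0 0 0 178;0 0 6.94 0 0 0 178;0 0 6.94 0 0 0 178;0 0 0 0 0 0 178"
}}

```text
time_s: 13.0
position: [0.3676, 0.125, 0.2513]
tool_rot: [[0.785, 0.619, -0.0], [0.619, -0.785, 0.0], [-0.0, -0.0, -1.0]]
ft_force: [0.1, 0.7, 0.0]
grip_width: 0.0255
gripper_force: 0.0
```

{"api": "jog_arm", "payload": {
  "plan": "0 0 0 3.27 -0.9 0 178;0 0 0 3.27 -0.9 0 178;0 0 0 3.27 -0.9 0 178;0 0 0 3.27 -0.9 0 178;0 0 0 3.27 -0.9 0 178;0 0 0 3.27 -0.9 0 178;0 0 0 0 0 3 178;0 0 0 0 0 3 178;0 0 0 0 0 2 178;0 0 0 0 0 0 178"
}}

```text
time_s: 13.83
position: [0.4857, 0.2889, 0.167]
tool_rot: [[0.78, 0.625, -0.008], [0.625, -0.78, -0.003], [-0.008, -0.003, -1.0]]
ft_force: [-0.3, 0.7, -0.3]
grip_width: 0.0259
gripper_force: 0.0
```

```bash
python3 - <<'E'
from h import *
s=env.observe();print(s["time_s"],s["position"],s["tool_rot"],s["q"],s["grip_width"])
M=[]
for c,(r,cc) in dict(top=(160,225),side=(125,270)).items():
    im=imaging.get_image(c)
    M.append(cv2.resize(im["pixels"][r:r+60,cc:cc+66],None,fx=6,fy=6,interpolation=cv2.INTER_CUBIC))
    T=np.linalg.inv(im["world_from_camera"]);W=np.array([s["position"],[.486,.2895,.139],[.486+.028*.783,.2895+.028*.622,.139],[.486-.028*.783,.2895-.028*.622,.139]])
    p=cv2.projectPoints(W@T[:3,:3].T+T[:3,3],np.zeros(3),np.zeros(3),K(im),np.array(im["distortion"]))[0][:,0]
    print(c,((p-[cc,r]+.5)*6+[0 if c=="top" else 396,0]).round())
cv2.imwrite("pics/m7.png",np.hstack(M)[:,:,::-1])
E
```

```text
13.8333 [0.48574245 0.28894954 0.16699568] [[ 0.78030547  0.6253475  -0.00799287]
 [ 0.62534815 -0.78034112 -0.00272544]
 [-0.00794151 -0.00287165 -0.99996434]] [ 1.87480607e+01  2.65708074e+01  7.76436635e+01 -6.99892570e-04
  7.62693835e+01  7.00396896e+01] 0.025863844646380727
top [[191. 203.]
 [197. 212.]
 [169. 178.]
 [224. 246.]]
side [[613. 187.]
 [614. 228.]
 [641. 214.]
 [586. 242.]]
```

View pics/m7.png

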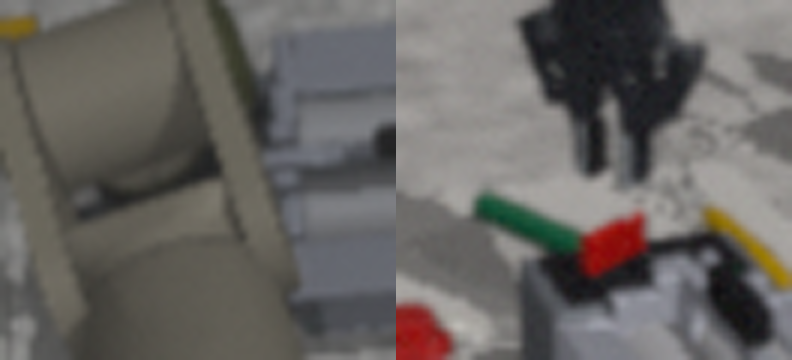

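The wing's top edge (582,245)–(641,214) matches the projection, and the fingers (590,170) and (632,178) straddle it. Descend and grip.

{"api": "jog_arm", "payload": {
  "plan": "0 0 0 0 0 1.5 178;0 0 0 0 0 1.5 178;0 0 0 0 0 1 178;0 0 0 0 0 0.7 178;0 0 0 0 0 0 178;0 0 0 0 0 0 178"
}}

```text
time_s: 14.43
position: [0.4878, 0.2895, 0.1251]
tool_rot: [[0.783, 0.623, 0.001], [0.623, -0.783, 0.0], [0.001, 0.0, -1.0]]
ft_force: [-0.3, -0.2, 0.2]
grip_width: 0.0259
gripper_force: 0.0
```

{"api": "jog_arm", "payload": {
  "plan": "0 0 0 0 0 0 255;0 0 0 0 0 0 255;0 0 0 0 0 0 255;0 0 0 0 0 0 255;0 0 0 0 0 0 255;0 0 0 0 0 0 255",
  "grip_force": 60
}}

```text
time_s: 14.93
position: [0.4856, 0.2924, 0.1258]
tool_rot: [[0.782, 0.623, -0.002], [0.623, -0.782, 0.006], [0.002, -0.006, -1.0]]
ft_force: [-11.5, 16.4, 5.9]
grip_width: 0.0103
gripper_force: 60.4
```

Gripped, but off centre by about 4 mm (20 N sideways) and shallow. I'll open, correct and regrip.

{"api": "jog_arm", "payload": {
  "plan": "0 0 0 0 0 0 178;0 0 0 0 0 0 178;0 0 0 0 0 0 178;0 0 0 0 -0.45 0 178;0 0 0 0 0 0.5 178;0 0 0 0 0 0 178;0 0 0 0 0 0 178"
}}

```text
time_s: 15.52
position: [0.4845, 0.2928, 0.119]
tool_rot: [[0.783, 0.622, -0.001], [0.622, -0.783, -0.0], [-0.001, -0.0, -1.0]]
ft_force: [0.6, -0.3, 0.3]
grip_width: 0.0259
gripper_force: 0.0
```

{"api": "jog_arm", "payload": {
  "plan": "0 0 0 0 0 0 255;0 0 0 0 0 0 255;0 0 0 0 0 0 255;0 0 0 0 0 0 255;0 0 0 0 0 0 255;0 0 0 0 0 0 255"
}}

```text
time_s: 16.02
position: [0.4849, 0.2927, 0.1195]
tool_rot: [[0.783, 0.622, 0.001], [0.622, -0.783, -0.0], [0.0, 0.001, -1.0]]
ft_force: [1.1, -3.7, 1.1]
grip_width: 0.0103
gripper_force: 59.8
```

{"api": "jog_arm", "payload": {
  "plan": "0 0 5 0 0 0 255;0 0 5 0 0 0 255;0 0 5 0 0 0 255;0 0 5 0 0 0 255;0 0 5 0 0 0 255;0 0 5 0 0 0 255;0 0 5 0 0 0 255;0 0 0 0 0 0 255",
  "grip_force": 80
}}

```text
time_s: 16.68
position: [0.4843, 0.2942, 0.1196]
tool_rot: [[0.998, 0.058, 0.0], [0.058, -0.998, 0.002], [0.0, -0.002, -1.0]]
ft_force: [-0.2, 6.9, 1.0]
grip_width: 0.0103
gripper_force: 82.1
```

{"api": "jog_arm", "payload": {
  "plan": "0 0 5 0 0 0 255;0 0 5 0 0 0 255;0 0 5 0 0 0 255;0 0 5 0 0 0 255;0 0 5 0 0 0 255;0 0 5 0 0 0 255;0 0 4.5 0 0 0 255;0 0 0 0 0 0 255;0 0 0 0 0 0 255;0 0 0 0 0 0 255"
}}

```text
time_s: 17.52
position: [0.4847, 0.2958, 0.1196]
tool_rot: [[0.858, -0.513, 0.002], [-0.513, -0.858, 0.006], [-0.002, -0.006, -1.0]]
ft_force: [0.8, 14.1, -0.8]
grip_width: 0.0103
gripper_force: 81.7
```

```bash
python3 - <<'E'
from h import *
np.set_printoptions(precision=4,suppress=True)
s=env.observe();print(s["time_s"],s["position"],np.degrees(np.arctan2(s["tool_rot"][1,0],s["tool_rot"][0,0])),s["q"],s["ft_force"],s["wrist_torque"],s["grip_width"],s["gripper_force"])
M=[]
for c,(r,cc) in dict(top=(160,225),side=(125,270)).items():
    im=imaging.get_image(c)
    M.append(cv2.resize(im["pixels"][r:r+70,cc:cc+80],None,fx=5,fy=5,interpolation=cv2.INTER_CUBIC))
    for n in("guard_bar",):
      for o in models.outline_of(c,n)[:1]:
        Q=cloud(im,o["region"]);Q=Q[(Q[:,2]>.11)&(Q[:,2]<.17)];print(c,n,o["bbox"],len(Q),np.percentile(Q[:,2],[5,50,95]),cv2.minAreaRect(Q[:,:2].astype(np.float32)))
cv2.imwrite("pics/m8.png",np.hstack(M)[:,:,::-1])
E
```

```text
17.5167 [0.4847 0.2958 0.1196] -30.856227134148693 [ 19.3148  29.3508  81.5105   0.3048  68.9419 140.0622] [ 0.7966 14.0958 -0.8186] [ 2.3394 -0.1115  0.2475] 0.010321031891704977 81.68650388717651
top guard_bar [299.5, 181.7, 60.0, 9.0] 258 [0.1229 0.1354 0.1622] ((0.529680073261261, 0.12884864211082458), (0.019508007913827896, 0.22253507375717163), 3.156747579574585)
side guard_bar [329.6, 182.6, 29.3, 29.3] 214 [0.1223 0.1325 0.159 ] ((0.5288997888565063, 0.1323760747909546), (0.022621076554059982, 0.2527620792388916), 2.440669536590576)
```

View pics/m8.png

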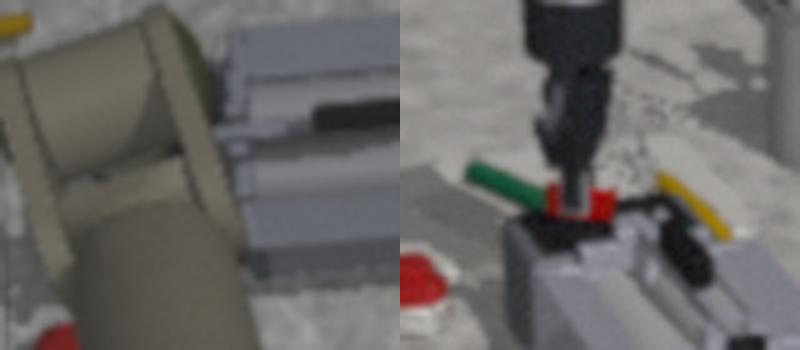

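The side view shows the fingers on the wing at (580,200), now turned, and the bar still in its forks. The tool has turned 69.4°, about 1.21 rad. I'll relieve the side load a little and hold.

{"api": "jog_arm", "payload": {
  "plan": "0 0 0.5 -0.13 -0.2 0 255;0 0 0 0 0 0 255;0 0 0 0 0 0 255;0 0 0 0 0 0 255;0 0 0 0 0 0 255;0 0 0 0 0 0 255;0 0 0 0 0 0 255;0 0 0 0 0 0 255;0 0 0 0 0 0 255;0 0 0 0 0 0 255"
}}

```text
time_s: 18.55
position: [0.4848, 0.2959, 0.1196]
tool_rot: [[0.853, -0.522, 0.001], [-0.522, -0.853, 0.002], [-0.0, -0.002, -1.0]]
ft_force: [1.2, 5.5, 1.7]
grip_width: 0.0104
gripper_force: 82.1
```

```bash
python3 - <<'E'
from h import *
np.set_printoptions(precision=3,suppress=True)
s=env.observe();print(s["time_s"],s["position"],np.degrees(np.arctan2(s["tool_rot"][1,0],s["tool_rot"][0,0])),s["ft_force"],s["wrist_torque"],s["gripper_force"])
for c in("top","side"):
    im=imaging.get_image(c)
    for n,z in(("guard_bar",.117),("timer",0),("lemon",.027),("bowl",0)):
        for r in models.tip_of(c,n)[:1]:print(c,n,round(r["confidence"],2),atz(im,[r["at"]],z)[0])
E
```

```text
18.55 [0.485 0.296 0.12 ] -31.481393007496887 [1.178 5.456 1.681] [ 1.022 -0.183  0.212] 82.06344366073608
top guard_bar 0.88 [0.545 0.138 0.117]
top timer 0.7 [0.371 0.383 0.   ]
top lemon 0.52 [ 0.387 -0.142  0.027]
top bowl 0.83 [ 0.395 -0.488  0.   ]
side guard_bar 0.59 [0.532 0.143 0.117]
side timer 0.74 [0.367 0.371 0.   ]
side lemon 0.56 [ 0.389 -0.165  0.027]
side bowl 0.71 [ 0.396 -0.475  0.   ]
```

```bash
python3 -c "
from rig import job
print(job.close_job())"
```

```text
the job is handed in; nothing more can be done
None
```

I seated the guard bar in both forks and released it, then turned the dial about 1.2 rad to its third click. I handed the job in with the fingers still holding it there, at about 18.6 s; no verdict was returned.

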